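# Hang the loaded pan on the pendulum scale

## Task

Weigh the two bolts: lift the scale pan that holds them by its wooden grip, pass its eye over the upturned end of the scale's beam and into the dip, and let the weight onto the beam slowly, easing the pan down with your hand until the beam carries all of it before you let go. The beam must hardly stir when you let go, neither dropping nor springing up; leave the pan hanging at rest with both bolts in it, and do not disturb the other things on the bench.

Things in the scene. Friction and masses are not known exactly. Their poses are not given: they have to be found in the camera images.
- scale: Bench pendulum scale, fixed: dark cast foot 115 x 185 mm, 176 mm standard, brass arc low on the -y side. Origin on the bench under the pivot, which is 200 mm up; z up. The beam swings in its y-z plane (x = 0), its arm points to +y, past the foot. The standard stands at x +20 to +55, |y| < 21 mm; only the arm of the beam rises above 220 mm.
- beam (a joint): Beam angle (rad): 0 = on its upper stop, arm sloping up 0.35 rad toward its end; grows as the end sinks, lower stop 0.75. A pendulum weight brings it back, so the load it balances grows with the angle: the loaded pan floats somewhere between 0.05 and 0.72, at an angle not known beforehand. Lightly damped: a load let go suddenly drops and swings.
- beam_seat (a point): Where the wire at the top of the pan's eye must come to lie: its centre, when it rests in the dip of the beam's 8 mm round bar (the bar's centre is 8.8 mm below this point across the arm). Moves with the beam on an arc about the pivot; at angle 0 it is 116 mm out (level) from the pivot and 46.5 mm above it. The dip's walls slope 35 to 40 degrees to the arm.
- beam_tip (a point): Centre of the rounded, upturned free end of the beam's 8 mm bar, 22 mm beyond the seat along the arm and 6.2 mm higher across the arm; from the tip the bar runs straight down to the bottom of the dip. The shoulder on the pivot's side of the dip is 18 mm from the seat and as high across the arm as the tip.
- pan: Loose scale pan, 0.14 to 0.4 kg empty: sheet tray 114 x 136 x 30 mm, a rigid wire bail in its x-z plane (legs at x = +-60 mm) up to an eye with a wooden grip on top. Origin: centre of its underside; z up, x along the 114 mm side; the eye's opening looks along y. The bolts lie off centre on its +y side, so it hangs tilted a little. May be hung either way round.
- pan_eye (a point): Centre of the pan's eye, 115 mm above its underside: a ring in the pan's x-z plane of 6 mm wire, clear opening 26 mm, outside 38 mm; its axis is the pan's y. Hung up, the loaded pan's centre of mass is about 90 mm below it.
- pan_grip (a point): Middle of the upright turned wooden grip, 22 mm diameter and 41 mm tall, 45 mm above the eye's centre; the grip's lower end is 25 mm above the eye's centre. It can be pinched from any side.
- bolt_big: Rusty square-head bolt with nut, 18 x 96 x 18 mm, 0.09 to 0.115 kg, lying loose across the pan. Origin at the centre of its underside, y along it.
- bolt_small: Rusty square-head bolt with nut, 16 x 82 x 16 mm, 0.063 to 0.08 kg, lying loose in the pan beside the other, nearer to the pan's +y wall. Origin at the centre of its underside, y along it.
- bolt_tin: Bystander: open rusty tin, 75 mm across, 60 mm high. Origin at the centre of its underside.
- cold_chisel: Bystander: cold chisel lying flat, 176 mm long, 21 mm high. Origin at the centre of its underside.
- try_square: Bystander: try square lying flat, 116 x 182 mm, 16 mm high. Origin at the centre of its underside.
- oil_can: Bystander: small cone-shaped oil can with a thin bent spout, 76 mm across, 166 mm high. Origin at the centre of its underside.
- ball_peen: Bystander: ball-peen hammer lying flat, 273 mm long, 30 mm high. Origin at the centre of its underside.
- pan_crown (a point): Centre of the wire at the top of the eye, 16 mm above the eye's centre: the part that must lie in the dip.

How it is judged:
On the way, in this order (a step that is already met when the one before it is completed fails the run):
1. the pan is lifted off the bench in the gripper (height (world z) of pan above 0.03 m and contact force between the fingers and pan above 1 N), for 0.2 s.
2. the eye hangs in the beam's dip and the beam is coming down under the load while the pan is still held (distance between pan_crown and beam_seat below 0.008 m and value of joint beam above 0.04 rad and contact force between the fingers and pan above 1 N), for 0.2 s.
At the end, for the whole second after the job is handed in: The pan hangs free by its eye in the beam's dip (top of the eye within 8 mm of the seat), tilted less than 20 degrees, clear of the bench, with both bolts in it; the beam floats between its stops (0.04 to 0.73 rad); everything is at rest (pan slower than 30 mm/s, beam slower than 0.1 rad/s) (distance between pan_crown and beam_seat below 0.008 m and value of joint beam between 0.04 and 0.73 rad and contact force between pan and scale above 1.5 N and height (world z) of pan above 0.012 m and angle between pan's own z axis and vertical below 0.35 rad and linear speed of pan below 0.03 m/s and angular speed of pan below 0.3 rad/s and velocity of joint beam between -0.1 and 0.1 rad/s and z of each of bolt_big, bolt_small in the frame of pan below 0.025 m and distance between each of bolt_big, bolt_small and pan below 0.08 m); the robot touches nothing.
It fails at once if the beam is driven down or up, or drops, faster than 0.5 rad/s (about 60 mm/s at the seat) (velocity of joint beam above 0.5 rad/s or velocity of joint beam below -0.5 rad/s).
It fails at once if after the pan is let go the beam drops or springs up (faster than 0.3 rad/s, about 37 mm/s at the seat) (contact force between the fingers and pan below 0.05 N and (velocity of joint beam above 0.3 rad/s or velocity of joint beam below -0.3 rad/s)).
It fails at once if the pan is forced against the scale with more than 20 N (contact force between pan and scale above 20 N).
It fails at once if the robot knocks the scale (more than 10 N) (contact force between any of the arm, the fingers and scale above 10 N).
It fails at once if another thing on the bench is moved by more than 20 mm (distance of any of bolt_tin, cold_chisel, try_square, oil_can, ball_peen from where it was at the start of the episode above 0.02 m).
It also fails if it takes over 70 s, if anything falls off the work surface, if the arm or the gripper's body presses on something with over 40 N, if the wrist force passes 120 N, or if a joint passes its speed limit or range.

## Robot

A 6-joint arm with a two-finger parallel gripper is mounted at the origin on a cart in front of the work surface, level with it; the furniture and walls round the work are solid. World frame = base frame: x ahead of the robot, y to its left, z up, the work surface at z = 0. Lengths are in m, angles in rad, forces in N, time in s.
With the tool pointing down it reaches from about 0.3 to 0.875 m from the base axis. Payload 6.4 kg.
Tool frame: the origin (TCP) lies on the mounting face of the last link; the fingertips stand 173 mm ahead of it and the grasp point (between the pads) lies 155 mm ahead of it (ctrl.tip_reach is the distance from the TCP to the fingertips, in m); z points along the fingers, y is the line along which they close (so a half turn about z gives the same grasp; the last joint's range is limited). The gripper opens to 85 mm and grips with 20 to 120 N. Pads are 22 mm wide; open, the fingers measure 114 mm over their backs; the gripper's body (76 mm by 85 mm) begins 54 mm behind the grasp point. The pads swing forward as they close: fully open they stand 13 mm farther back than shut.
Start: joints at [1.01, 0.181, 1.607, -0, 1.354, -0.206], TCP at [0.2, 0.539, 0.405] pointing down, gripper open.
Joint ranges: [-2.99, 2.99], [-0.89, 2.07], [0.3, 2.58], [-1.14, 4.28], [0, 2.63], [-3.12, 3.12]. Speed limits (rad/s): [2.57, 2.57, 3.01, 3.14, 3.14, 3.14].

## Interface

Orientations are given as a unit quaternion [w, x, y, z].
In Python, from bench import ctrl gives the robot as it stands.
- The arm moves only by the shell command python3 -m pendant 'ROWS'. ROWS is JSON, a list that holds one entry, the list of rows, each a list of 7 numbers: the opening, from 0 (shut) to 1 (fully open), then the shift along the tool's x, y, z in mm, then the turn, a rotation vector about the tool's x, y, z in rad. A call has 1 to 5 rows; each row is the pose to reach, as a shift and turn from the pose commanded when the call began, along the tool's axes at that moment; what a row does not reach only later rows make up. A row lasts 1/12 s, in which the tool goes at most 41.7 mm and 7.16 degrees, less where a joint would pass 70% of its speed; a pose out of reach is approached as far as the arm can. A call with a gripper value outside its range is refused whole. The fingers move at their own pace and stop on an object; the grip force is fixed at half the most. Time passes only in rows, so rows that repeat a pose let the fingers close. It gives the time, the measured TCP pose, the force, the opening and the grip force at its end, in the units of the state.
- ctrl.get_obs(): the state, without advancing time (a new reading comes with each control period).
- ctrl.camera(name): name is "scene" or "top" or "wrist"; returns the picture (480x640x3 uint8, red, green, blue); there is no depth.
- ctrl.camera_params(name): a dict with "mtx" (3x3 intrinsics, pixels), "distortion" ([k1, k2, p1, p2, k3] as OpenCV has them; the pictures are not rectified), "world_from_camera" (4x4, takes a point from camera to world coordinates); the wrist camera has in their place "tool_from_camera" (4x4, takes a point from camera to tool coordinates, whose origin is the TCP and whose axes are the flange's). Camera axes: x right, y down, z forward; pixel columns grow to the right and rows downward; lengths in m; the calibration is good to about 2 mm. A picture is of the moment at which its call begins: read the wrist's pose just before it. camera_params takes no time and is no camera call.
- ctrl.hand_in(): hands the job in; it is judged then, once.
Trained networks look in the newest picture that a camera, given by its name, has taken for a name from the list of things; names that differ only in an ending like _2 or _b are one class to them, and where a whole thing is asked for, a point or a joint stands for the part that bears it (a point fixed in the world has none). Each returns a list of dicts, best first, with "confidence" (0 to 1); they miss things now and then, are a little off and sometimes report something else, mostly with a low value. They report only what shows in the picture. A call takes as long as a camera call.
- ctrl.boxes_of(camera, name): "point" ([column, row] as shares, 0 to 1, of the picture: columns of its width, rows of its height, amid what is visible of it).
The state is a dict: "time_s": time; "q": joint angles; "dq": joint speeds; "joint_efforts": joint torques, N m; "eef_pos": TCP position; "eef_rot": TCP orientation; "wrist_force": force on the tool from outside, world axes, zero at the start; "torque": the same for the moment, N m; "opening": opening from 0.0 (shut) to 1.0 (fully open); "grasp_force": force on a finger pad.
Only numpy, scipy, OpenCV 4.12 (cv2) and the standard library are available. Lean on these libraries where they do the work, as an engineer would, in place of code of your own. Each camera call takes 0.05 s, during which the arm holds its last target. There are 200 camera calls.

## Working session

There is one attempt and no reset: what is moved stays moved. The work goes in short steps, Python scripts to look and compute and a shell command to move; the robot and the scene stay as the last step left them, time stands still between calls to the robot, and variables do not carry over. Pictures are saved under pics/ and viewed, at most 10 in all, crops included, and the job is handed in when it is done.

```bash
mkdir -p pics; cat > h.py <<'E'
import numpy as np, cv2
from bench import ctrl
from scipy.spatial.transform import Rotation as R
def rot(q): return R.from_quat([q[1],q[2],q[3],q[0]])
def snap(c,fn=None):
    o=ctrl.get_obs(); im=ctrl.camera(c)
    if fn: cv2.imwrite('pics/'+fn,im[:,:,::-1])
    return o,im
def cam(c,o=None):
    p=ctrl.camera_params(c); K=np.array(p['mtx']);d=np.array(p['distortion'])
    if c=='wrist':
        T=np.eye(4);T[:3,:3]=rot(o['eef_rot']).as_matrix();T[:3,3]=o['eef_pos'];T=T@np.array(p['tool_from_camera'])
    else: T=np.array(p['world_from_camera'])
    return K,d,T
def ray(c,px,o=None):
    K,d,T=cam(c,o)
    u=cv2.undistortPoints(np.array([[px]],float),K,d)[0,0]
    return T[:3,3],T[:3,:3]@np.array([u[0],u[1],1.])
def atz(c,px,z,o=None):
    p,v=ray(c,px,o); return p+v*(z-p[2])/v[2]
def tri(rs):
    A=0;b=0
    for p,v in rs:
        v=v/np.linalg.norm(v);M=np.eye(3)-np.outer(v,v);A=A+M;b=b+M@p
    x=np.linalg.solve(A,b); return x,[np.linalg.norm(np.cross(v/np.linalg.norm(v),x-p)) for p,v in rs]
def proj(c,X,o=None):
    K,d,T=cam(c,o);Ti=np.linalg.inv(T)
    return cv2.projectPoints(np.atleast_2d(np.array(X,float)),Ti[:3,:3],Ti[:3,3],K,d)[0][:,0]
E
python3 - <<'E'
from h import *
np.set_printoptions(precision=4,suppress=True)
print(ctrl.get_obs())
for c in('scene','top','wrist'):
    snap(c,c+'0.png'); print(c,cam(c,ctrl.get_obs())[2].tolist() if c!='wrist' else '')
    for n in ('scale','beam_seat','beam_tip','pan','pan_eye','pan_grip','pan_crown','bolt_big','bolt_small','oil_can','bolt_tin','ball_peen','cold_chisel','try_square'):
        r=ctrl.boxes_of(c,n)
        print(n,[(round(k['confidence'],2),np.round(np.array(k['point'])*[640,480],1).tolist()) for k in r[:2]])
E
```

```text
{'time_s': 0.0, 'q': array([ 1.0097,  0.1815,  1.608 ,  0.    ,  1.3538, -0.2063]), 'dq': array([ 0.0005,  0.0009,  0.0004, -0.0006,  0.0011, -0.0002]), 'joint_efforts': array([ -0.0003, -44.4854, -35.1348,  -0.0002,   0.0086,   0.    ]), 'eef_pos': array([0.1996, 0.539 , 0.4038]), 'eef_rot': array([-0.0003,  0.1765,  0.9843, -0.0008]), 'wrist_force': array([ 0.0179, -0.6818, -0.3996]), 'torque': array([-0.0197,  0.0387, -0.0461]), 'grasp_force': 0.0, 'opening': 0.9999160091839346}
scene [[0.818997219793278, -0.26000309729788673, 0.5115094753436995, -0.14923844455786617], [-0.5737972309128179, -0.37194871746194047, 0.7296649158176647, -1.0408787368126478], [0.0005401552215243817, -0.8910962579732468, -0.4538140227652882, 0.7880535729099952], [0.0, 0.0, 0.0, 1.0]]
scale [(0.56, [361.0, 296.8])]
beam_seat [(0.62, [352.1, 261.8])]
beam_tip [(0.61, [354.5, 266.7]), (0.24, [246.9, 253.8])]
pan [(0.71, [246.9, 250.1]), (0.66, [370.9, 375.0])]
pan_eye [(0.77, [248.3, 254.2])]
pan_grip [(0.96, [249.2, 247.5]), (0.69, [352.5, 262.9])]
pan_crown [(0.83, [248.0, 251.6])]
bolt_big [(0.57, [250.7
[... 595 characters left out ...]
)]
beam_tip [(0.8, [371.9, 242.7])]
pan [(0.65, [208.0, 279.3])]
pan_eye [(0.64, [208.1, 281.8])]
pan_grip [(0.94, [211.2, 278.9]), (0.57, [375.4, 243.5])]
pan_crown [(0.77, [208.8, 281.4])]
bolt_big [(0.47, [203.5, 274.2])]
bolt_small []
oil_can [(0.61, [380.6, 198.6])]
bolt_tin [(0.94, [301.3, 315.3])]
ball_peen [(0.57, [468.4, 320.4]), (0.43, [210.9, 280.7])]
cold_chisel [(0.67, [350.7, 320.5])]
try_square [(0.66, [170.5, 185.1])]
wrist 
scale []
beam_seat []
beam_tip []
pan [(0.75, [136.4, 453.5])]
pan_eye [(0.63, [133.1, 454.5])]
pan_grip []
pan_crown [(0.67, [137.0, 454.3])]
bolt_big []
bolt_small []
oil_can []
bolt_tin [(0.57, [134.0, 455.4])]
ball_peen []
cold_chisel []
try_square []
```

```bash
cd pics; python3 -c "
import cv2,numpy as np
a=[cv2.imread(x+'0.png') for x in('scene','top')]
cv2.imwrite('both.png',cv2.resize(np.vstack(a),(400*1,600)))"
```

```text
(no output)
```

View pics/scene0.png

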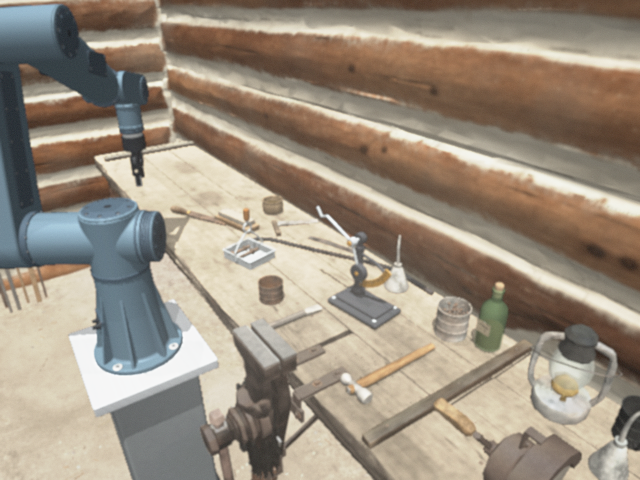

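View pics/top0.png

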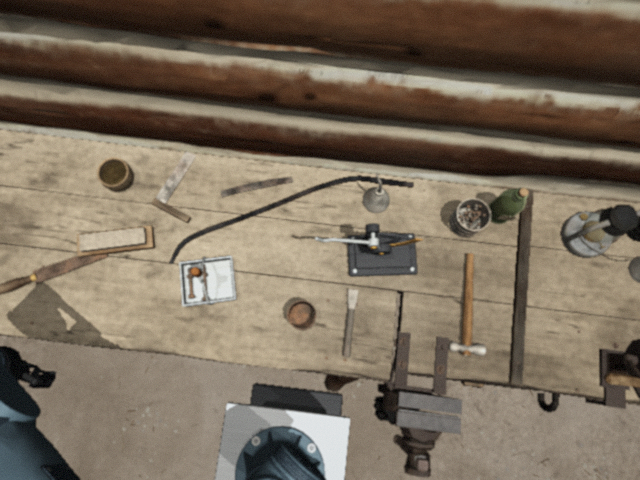

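The scene view shows the pan at about (248,250), its grip at (246,214), the scale at (361,290) and the beam's tip at (318,207). In the top view the pan is at (208,281) and the beam runs left from (375,240) to its end at about (293,237), so it points along world +y.

```bash
python3 - <<'E'
from h import *
s=cv2.imread('pics/scene0.png');t=cv2.imread('pics/top0.png')
f=lambda im,c,r:cv2.resize(im[r:r+75,c:c+100],(400,300),interpolation=cv2.INTER_CUBIC)
cv2.imwrite('pics/crops.png',np.vstack([np.hstack([f(s,200,197),f(s,305,190)]),np.hstack([f(t,160,240),f(t,280,205)])]))
E
```

```text
(no output)
```

View pics/crops.png

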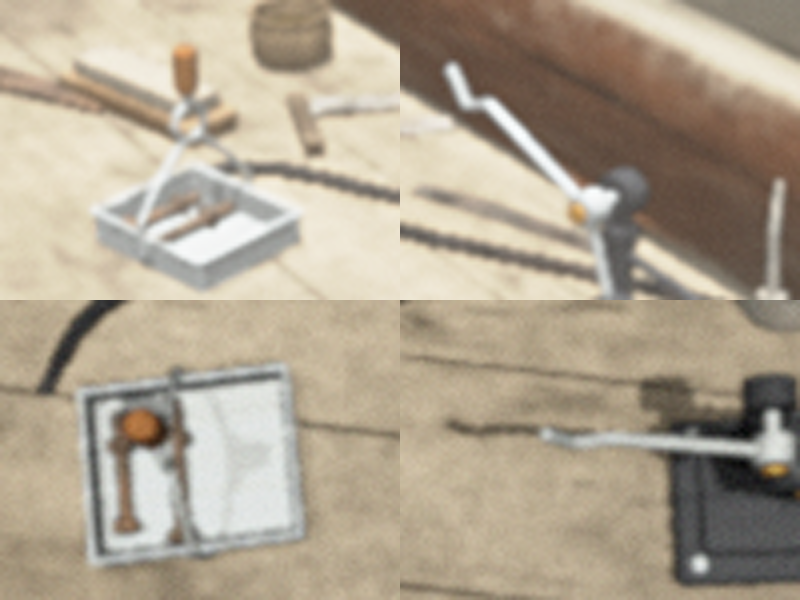

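```bash
python3 - <<'E'
from h import *
np.set_printoptions(precision=4,suppress=True)
T=lambda x,y:(160+x/4,240+(y-300)/4); S=lambda x,y:(200+x/4,197+y/4)
T2=lambda x,y:(280+(x-400)/4,205+(y-300)/4); S2=lambda x,y:(305+(x-400)/4,190+y/4)
print('grip',tri([ray('top',T(143,425)),ray('scene',S(184,68))]))
c=[atz('top',T(*p),.03) for p in((82,388),(288,365),(303,540),(93,562))]
print('tray',np.array(c),np.mean(c,0))
a,b=atz('top',T(177,372),.03),atz('top',T(200,555),.03);print('legs',a,b,(a+b)/2,np.linalg.norm(a-b))
e=np.mean(c,0); print('yaw y-axis', np.degrees(np.arctan2(*(c[0]+c[3]-c[1]-c[2])[[1,0]])))
print('eye scene@z',tri([ray('scene',S(187,120)),(np.array([e[0],e[1],0]),np.array([0,0,1.]))]))
tip=tri([ray('top',T2(546,434)),ray('scene',S2(451,67))]);print('tip',tip)
# pivot candidates: hub
print('hub',tri([ray('top',T2(770,450)),ray('scene',S2(598,203))]))
g=cv2.imread('pics/top0.png')
f=[atz('top',p,.01) for p in((348,237),(348.5,275.5),(416,274),(414,235))];print('foot',np.array(f),np.mean(f,0))
E
```

```text
grip (array([0.4517, 0.2531, 0.1637]), [np.float64(0.0013329032797421757), np.float64(0.001332903279742394)])
tray [[0.4918 0.3292 0.03  ]
 [0.5234 0.1962 0.03  ]
 [0.4089 0.1684 0.03  ]
 [0.3789 0.3018 0.03  ]] [0.4508 0.2489 0.03  ]
legs [0.51   0.2687 0.03  ] [0.3914 0.2336 0.03  ] [0.4507 0.2511 0.03  ] 0.12362865315176073
yaw y-axis 103.02972523048054
eye scene@z (array([0.4493, 0.2496, 0.1186]), [np.float64(0.001590779960527043), np.float64(0.0015907799605270616)])
tip (array([ 0.5434, -0.0272,  0.2647]), [np.float64(0.00047820006788312644), np.float64(0.00047820006788300154)])
hub (array([ 0.5674, -0.1604,  0.2045]), [np.float64(0.003794693041818189), np.float64(0.003794693041818235)])
foot [[ 0.6179 -0.1071  0.01  ]
 [ 0.512  -0.1196  0.01  ]
 [ 0.5378 -0.2997  0.01  ]
 [ 0.6451 -0.2861  0.01  ]] [ 0.5782 -0.2031  0.01  ]
```

The crops show the grip upright, the bail across the tray and the bolts on the tray's world +y side. The measured grip height of 0.164 (expected 0.160) and tip height of 0.265 (expected 0.260) agree with the given sizes. The pan's y axis is at yaw 103° and the beam's at about 98°.

```bash
cat >> h.py <<'E'
def target(yaw_y,tilt=0,axis=(1,0,0)):
    a=np.radians(yaw_y);y=np.array([np.cos(a),np.sin(a),0]);z=np.array([0,0,-1.])
    M=np.c_[np.cross(y,z),y,z]
    return R.from_rotvec(np.radians(tilt)*np.array(axis))*R.from_matrix(M)
def go(pos,yaw_y,tilt=0,axis=(1,0,0),say=''):
    o=ctrl.get_obs();r=rot(o['eef_rot'])
    print(say,'shift',np.round(r.inv().apply(np.array(pos)-o['eef_pos'])*1000,1),'turn',np.round((r.inv()*target(yaw_y,tilt,axis)).as_rotvec(),3))
def st():
    o=ctrl.get_obs();print('t',round(o['time_s'],2),'pos',o['eef_pos'].round(4),'q',o['q'].round(2),'F',np.round(o['wrist_force'],2),'M',np.round(o['torque'],3),'op',round(o['opening'],3),'g',round(o['grasp_force'],1));return o
E
python3 -c "
from h import *
go((.451,.251,.42),13);print(ctrl.camera_params('wrist')['tool_from_camera'])"
```

```text
shift [-335.7 -183.   -15.3] turn [ 0.    -0.     0.989]
[[-1.55275335e-04 -9.56360970e-01 -2.92187733e-01  7.48669189e-02]
 [ 9.99999896e-01 -2.32673782e-05 -4.55266567e-04 -1.09590304e-03]
 [ 4.28600733e-04 -2.92187774e-01  9.56360874e-01  3.14620663e-02]
 [ 0.00000000e+00  0.00000000e+00  0.00000000e+00  1.00000000e+00]]
```

```bash
python3 -m pendant '[[[1,-336,-183,-15,0,0,0.99],[1,-336,-183,-15,0,0,0.99],[1,-336,-183,-15,0,0,0.99],[1,-336,-183,-15,0,0,0.99],[1,-336,-183,-15,0,0,0.99]]]'; python3 -c "
from h import *
go((.451,.251,.42),13)"
```

```text
time_s: 2.67
eef_pos: [0.3373, 0.3809, 0.4131]
eef_rot: [0.0, 0.473, 0.881, 0.0]
wrist_force: [0.4, 0.8, -0.6]
opening: 0.997
grasp_force: 0.0
 shift [-171.1   23.    -6.9] turn [ 0.001 -0.     0.359]
```

```bash
python3 -m pendant '[[[1,-171,23,-7,0,0,0.36],[1,-171,23,-7,0,0,0.36],[1,-171,23,-7,0,0,0.36],[1,-171,23,-7,0,0,0.36],[1,-171,23,-7,0,0,0.36]]]'; python3 - <<'E'
from h import *
o,im=snap('wrist','w1.png')
for n in ('pan','pan_eye','pan_grip','bolt_big','bolt_small'):
    r=ctrl.boxes_of('wrist',n)
    print(n,[(round(k['confidence'],2),np.round(np.array(k['point'])*[640,480],1).tolist()) for k in r[:2]])
    if n=='pan_grip' and r: print(atz('wrist',np.array(r[0]['point'])*[640,480],.165,o))
print(proj('wrist',[[.451,.251,.16],[.451,.251,.18]],o)); st(); go((.451,.251,.315),13)
E
```

```text
time_s: 3.08
eef_pos: [0.4545, 0.2488, 0.4205]
eef_rot: [0.002, 0.623, 0.782, 0.0]
wrist_force: [0.0, -0.2, 1.2]
opening: 1.001
grasp_force: 0.0
pan [(0.71, [315.8, 198.9])]
pan_eye [(0.96, [315.1, 202.2])]
pan_grip [(0.86, [314.9, 200.6])]
[0.44455681 0.27509871 0.165     ]
bolt_big [(0.68, [314.6, 183.2])]
bolt_small [(0.75, [317.7, 146.6])]
[[316.47583892 235.67493918]
 [316.2132294  245.25591741]]
t 3.38 pos [0.45   0.2543 0.4196] q [0.28 0.04 1.73 0.   1.37 0.05] F [-0.51  0.9   0.81] M [-0.025 -0.026 -0.019] op 1.004 g 0.0
 shift [ -3.5   0.3 104.6] turn [-0.001 -0.     0.006]
```

View pics/w1.png

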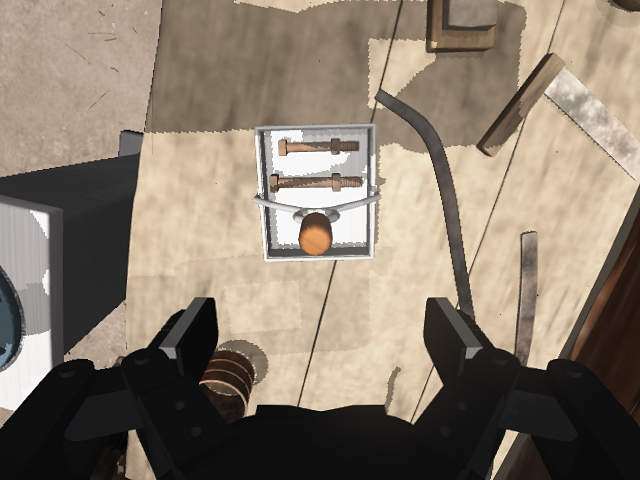

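The wrist view shows the grip centred at (316,232), within about 4 px of the prediction (316,236), and the pan is square to the tool. Both bolts lie on the far side of the bail, at rows 147 and 183.

```bash
python3 -m pendant '[[[1,-5,0,35,0,0,0],[1,-5,0,70,0,0,0],[1,-5,0,95,0,0,0],[1,-5,0,105,0,0,0],[1,-5,0,105,0,0,0]]]'; python3 -c "
from h import *
st();go((.451,.253,.315),13)"
```

```text
time_s: 3.8
eef_pos: [0.4503, 0.2491, 0.3123]
eef_rot: [-0.002, 0.62, 0.785, -0.002]
wrist_force: [-0.6, 0.2, -0.4]
opening: 0.996
grasp_force: 0.0
t 3.8 pos [0.4503 0.2491 0.3123] q [0.27 0.15 1.84 0.   1.15 0.04] F [-0.6   0.16 -0.4 ] M [ 0.016  0.055 -0.039] op 0.996 g 0.0
 shift [ 3.7  1.6 -2.7] turn [-0.006  0.     0.006]
```

```bash
cat >> h.py <<'E'
def avg(n=10):
    L=[]
    for i in range(n):
        ctrl.camera('scene'); o=ctrl.get_obs();L.append(np.r_[o['wrist_force'],o['torque']])
    L=np.array(L);print('avg',L.mean(0).round(3),'sem',(L.std(0)/n**.5).round(3));return L.mean(0)
E
python3 -m pendant '[[[1,4,1.5,-2.5,0,0,0],[1,4,1.5,-2.5,0,0,0],[1,4,1.5,-2.5,0,0,0]]]'; python3 -c "
from h import *
avg(8);st()"; python3 -m pendant '[[[0.2,0,0,0,0,0,0],[0,0,0,0,0,0,0],[0,0,0,0,0,0,0],[0,0,0,0,0,0,0],[0,0,0,0,0,0,0]]]';python3 -c "
from h import *
avg(4);st()"
```

```text
time_s: 4.05
eef_pos: [0.4535, 0.2533, 0.3198]
eef_rot: [0.001, 0.621, 0.784, 0.002]
wrist_force: [-0.2, -0.7, 0.3]
opening: 0.999
grasp_force: 0.0
avg [-0.029  0.171  0.094 -0.005 -0.004 -0.003] sem [0.16  0.147 0.119 0.01  0.011 0.012]
t 4.45 pos [0.4527 0.2524 0.3175] q [ 0.28  0.15  1.83 -0.    1.16  0.05] F [-0.42 -0.4   0.15] M [-0.017  0.019 -0.038] op 1.002 g 0.0
time_s: 4.87
eef_pos: [0.4526, 0.2525, 0.3173]
eef_rot: [-0.0, 0.621, 0.784, -0.0]
wrist_force: [-0.2, 0.2, 0.4]
opening: 0.296
grasp_force: 0.1
avg [-3.197 -1.507  3.432 -0.218  0.571 -0.005] sem [0.381 0.191 0.37  0.012 0.023 0.016]
t 5.07 pos [0.4523 0.2525 0.3174] q [ 0.28  0.15  1.83 -0.    1.16  0.05] F [-3.98 -1.62  3.62] M [-0.23   0.647  0.005] op 0.24 g 58.8
```

```bash
python3 -m pendant '[[[0,0,0,-4,0,0,0],[0,0,0,-12,0,0,0],[0,0,0,-24,0,0,0],[0,0,0,-40,0,0,0],[0,0,0,-56,0,0,0]]]';python3 -m pendant '[[[0,0,0,-20,0,0,0],[0,0,0,-40,0,0,0],[0,0,0,-60,0,0,0],[0,0,0,-70,0,0,0],[0,0,0,-70,0,0,0]]]';python3 - <<'E'
from h import *
avg(14);o=st();snap('wrist','w2.png')
E
```

```text
time_s: 5.48
eef_pos: [0.4526, 0.2525, 0.3744]
eef_rot: [-0.0, 0.621, 0.784, -0.0]
wrist_force: [0.0, 0.9, -4.8]
opening: 0.239
grasp_force: 59.0
time_s: 5.9
eef_pos: [0.4533, 0.2527, 0.4469]
eef_rot: [0.002, 0.621, 0.784, 0.003]
wrist_force: [0.3, -0.8, -4.2]
opening: 0.231
grasp_force: 58.9
avg [ 4.600e-02 -1.020e-01 -5.291e+00 -4.600e-02 -4.000e-03  1.200e-02] sem [0.138 0.149 0.155 0.01  0.008 0.004]
t 6.6 pos [0.4527 0.2525 0.4433] q [ 0.28  0.02  1.7  -0.    1.42  0.05] F [-0.59  0.03 -5.11] M [-0.063 -0.018  0.038] op 0.237 g 58.9
```

View pics/w2.png

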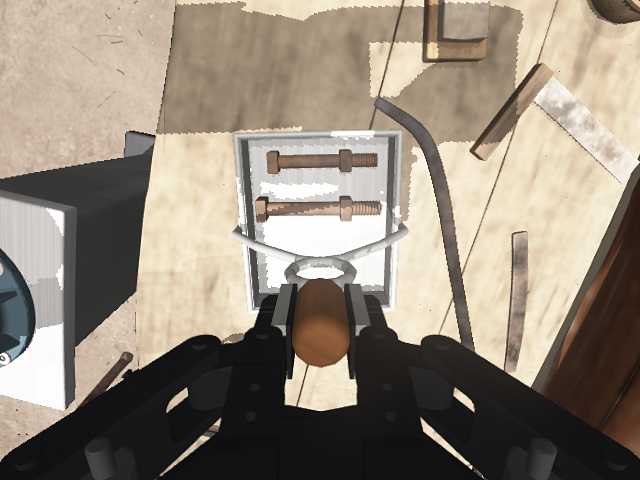

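The pan is lifted and weighs 5.4 N. Both bolts are in it, at (320,160) and (318,208), and the eye is at (320,270) just below the fingertips. I'll fit the pan's pose in the tool frame and start the half turn, because hung reversed it tilts the way that helps to thread the eye.

```bash
python3 - <<'E'
from h import *
np.set_printoptions(precision=4,suppress=True)
p=ctrl.camera_params('wrist');K=np.array(p['mtx']);d=np.array(p['distortion']);TC=np.array(p['tool_from_camera'])
# pan frame: y ~ tool x, x ~ tool y , z = -tool z
O=np.array([[-57,68,30],[57,68,30],[57,-68,30],[-57,-68,30],[-61,0,30],[61,0,30],[0,0,180]],float)/1e3
I=np.array([[235,134],[401,132],[392,309],[249,309],[238,231],[404,230],[320,338]],float)
ok,r,t=cv2.solvePnP(O,I,K,d)
print((cv2.projectPoints(O,r,t,K,d)[0][:,0]-I).round(1).tolist())
T=np.eye(4);T[:3,:3]=cv2.Rodrigues(r)[0];T[:3,3]=t[:,0];T=TC@T
print(T); print('crown tool',(T@[0,0,.131,1])[:3],'eye',(T@[0,0,.115,1])[:3])
go((.451,.10,.46),100)
E
```

```text
[[-5.8, -72.3], [-32.8, -77.9], [-7.0, -95.8], [-15.7, -82.8], [119.4, 42.8], [-116.1, 59.4], [-32.3, -394.6]]
[[-0.1074 -0.9862  0.1261 -0.0132]
 [-0.9937  0.1106  0.0185  0.0074]
 [-0.0322 -0.1233 -0.9918  0.063 ]
 [ 0.      0.      0.      1.    ]]
crown tool [ 0.0033  0.0099 -0.0669] eye [ 0.0013  0.0096 -0.0511]
 shift [-148.1  -36.5  -16.7] turn [-0.    -0.    -1.514]
```

```bash
cat >> h.py <<'E'
def panfit(O,I,sgn=1,c='wrist',o=None):
    # fit pan pose in tool frame: offsets + small tilt; sgn=1 pan y=+tool x
    from scipy.optimize import least_squares
    p=ctrl.camera_params('wrist');K=np.array(p['mtx']);d=np.array(p['distortion']);Ti=np.linalg.inv(np.array(p['tool_from_camera']))
    B=np.array([[0,sgn,0],[sgn,0,0],[0,0,-1.]])
    def T(v): return R.from_rotvec(v[3:]).as_matrix()@B, np.r_[v[0],v[1],v[2]]
    def f(v):
        M,t=T(v);X=np.asarray(O)@M.T+t
        return (cv2.projectPoints(X,Ti[:3,:3],Ti[:3,3],K,d)[0][:,0]-I).ravel()
    s=least_squares(f,[0,0,.317,0,0,0],x_scale=[.01]*3+[.1]*3,loss='soft_l1')
    M,t=T(s.x);print('v',s.x.round(4),'res',f(s.x).round(1));print('crown',(M@[0,0,.131]+t).round(4),'eye',(M@[0,0,.115]+t).round(4));return M,t
E
python3 - <<'E'
from h import *
O=np.array([[-57,68,30],[57,68,30],[57,-68,30],[-57,-68,30],[-61,0,30],[61,0,30],[0,0,180]],float)/1e3
I=np.array([[235,134],[401,132],[392,309],[249,309],[238,231],[404,230],[320,338]],float)
panfit(O,I)
E
```

```text
v [ 0.0011 -0.0014  0.3163  0.002  -0.0232 -0.0105] res [ 1.8 -0.  -0.3  0.1  0.3  0.6  0.2  2.1 -0.2 -2.4 -2.1 -3.2 -0.   0.2]
crown [ 0.0041 -0.0012  0.1854] eye [ 0.0038 -0.0012  0.2014]
```

```bash
python3 -m pendant '[[[0,-5,0,-3,0,0,-0.08],[0,-20,0,-6,0,0,-0.2],[0,-40,-2,-10,0,0,-0.325],[0,-62,-6,-14,0,0,-0.45],[0,-85,-12,-17,0,0,-0.575]]]'; python3 -c "
from h import *
go((.451,.0,.46),155)"
```

```text
time_s: 7.07
eef_pos: [0.4606, 0.1665, 0.4608]
eef_rot: [0.0, 0.37, 0.929, 0.0]
wrist_force: [-0.4, -0.5, -4.7]
opening: 0.238
grasp_force: 59.0
 shift [-107.4 -127.5    0.8] turn [-0.000e+00  1.000e-03 -1.892e+00]
```

The fit puts the crown at tool (4, −1, 185) mm with the pan nearly square to the tool. That turn went the wrong way for the last joint's range, so I'll turn back in the positive direction.

```bash

python3 -m pendant '[[[0,0,0,0,0,0,0.06],[0,0,0,0,0,0,0.17],[0,0,0,0,0,0,0.29],[0,0,0,0,0,0,0.41],[0,0,0,0,0,0,0.53]]]' >/dev/null
python3 -m pendant '[[[0,0,0,0,0,0,0.12],[0,0,0,0,0,0,0.24],[0,0,0,0,0,0,0.36],[0,0,0,0,0,0,0.48],[0,0,0,0,0,0,0.6]]]' >/dev/null
python3 -m pendant '[[[0,0,0,0,0,0,0.12],[0,0,0,0,0,0,0.24],[0,0,0,0,0,0,0.36],[0,0,0,0,0,0,0.48],[0,0,0,0,0,0,0.6]]]' >/dev/null
python3 -m pendant '[[[0,0,0,0,0,0,0.12],[0,0,0,0,0,0,0.24],[0,0,0,0,0,0,0.36],[0,0,0,0,0,0,0.48],[0,0,0,0,0,0,0.6]]]' >/dev/null
python3 -m pendant '[[[0,0,0,0,0,0,0.12],[0,0,0,0,0,0,0.24],[0,0,0,0,0,0,0.36],[0,0,0,0,0,0,0.48],[0,0,0,0,0,0,0.6]]]'
python3 -c "
from h import *
st();go((.51,.13,.49),-171.6)"
```

```text
time_s: 9.15
eef_pos: [0.4604, 0.167, 0.4604]
eef_rot: [-0.0, 0.961, -0.276, 0.0]
wrist_force: [0.7, 0.2, -4.5]
opening: 0.237
grasp_force: 59.1
t 9.15 pos [0.4604 0.167  0.4604] q [ 0.11 -0.06  1.75  0.    1.45  2.24] F [ 0.68  0.18 -4.49] M [ 0.072  0.083 -0.012] op 0.237 g 59.1
 shift [ 61.7   5.1 -29.6] turn [-0.     0.     0.865]
```

```bash

python3 -m pendant '[[[0,10,0,-8,0,0,0.12],[0,22,0,-16,0,0,0.24],[0,35,2,-22,0,0,0.36],[0,45,4,-26,0,0,0.48],[0,55,5,-28,0,0,0.6]]]' >/dev/null
python3 -m pendant '[[[0,5,0,-2,0,0,0.12],[0,5,0,-2,0,0,0.22],[0,5,0,-2,0,0,0.26],[0,5,0,-2,0,0,0.265],[0,5,0,-2,0,0,0.265]]]' 
python3 -c "
from h import *
st();go((.535,.0212,.48),-171.6)"
```

```text
time_s: 9.98
eef_pos: [0.5066, 0.1293, 0.4903]
eef_rot: [-0.0, 0.759, -0.651, -0.0]
wrist_force: [0.3, 0.4, -4.9]
opening: 0.237
grasp_force: 59.1
t 9.98 pos [0.5066 0.1293 0.4903] q [0.02 0.   1.63 0.   1.51 3.01] F [ 0.33  0.41 -4.88] M [ 0.038  0.027 -0.014] op 0.237 g 59.1
 shift [111.2 -11.5  10.3] turn [0.    0.    0.007]
```

```bash

python3 -m pendant '[[[0,10,-1,2,0,0,0],[0,30,-3,5,0,0,0],[0,58,-6,8,0,0,0],[0,85,-9,10,0,0,0],[0,102,-11,10,0,0,0.007]]]' >/dev/null
python3 -m pendant '[[[0,7,0,0,0,0,0],[0,9,0,0,0,0,0],[0,9,0,0,0,0,0],[0,9,0,0,0,0,0]]]' 
python3 - <<'E'
from h import *
st();go((.535,.0212,.48),-171.6);o,_=snap('wrist','w3.png');snap('scene','s3.png');avg(12)
print(proj('wrist',[[.5434,-.0272,.262],[.546,-.0455,.2465],[.563,-.160,.2]],o))
E
```

```text
time_s: 10.73
eef_pos: [0.5341, 0.0218, 0.4803]
eef_rot: [-0.0, 0.757, -0.653, -0.0]
wrist_force: [-0.3, -0.8, -5.2]
opening: 0.236
grasp_force: 59.1
t 10.73 pos [0.5341 0.0218 0.4803] q [-0.18  0.03  1.61  0.    1.49  2.81] F [-0.34 -0.75 -5.18] M [ 0.103  0.112 -0.013] op 0.236 g 59.1
 shift [ 0.7 -0.8  0.3] turn [ 0.     0.001 -0.   ]
avg [-2.880e-01  1.820e-01 -4.961e+00  3.400e-02  3.500e-02  3.000e-03] sem [0.087 0.149 0.159 0.009 0.006 0.009]
[[314.67822563 177.24212743]
 [315.13387261 139.80202692]
 [315.38084711 -56.58723218]]
```

View pics/w3.png

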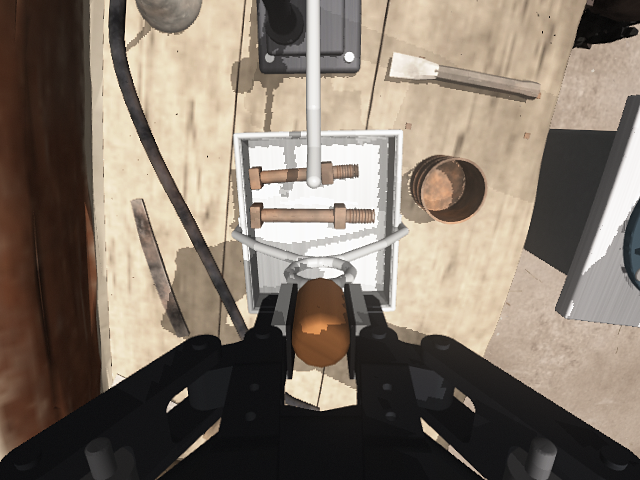

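The tip shows at (314,180) against the predicted (315,177), so the eye (column 320) needs about 3 mm along tool y. Next I'll work out TCP waypoints that slide the eye down along the upturned end.

```bash
cat >> h.py <<'E'
CR=np.array([.0041,-.0012,.186])
YD=np.array([-.146,.989,0])
def way(tip,wps,yaw=-171.6):
    o=ctrl.get_obs();r=rot(o['eef_rot'])
    for s,z,th in wps:
        c=np.r_[(tip+YD*(s-134.5)/1e3)[:2],z/1e3]
        q=target(yaw,th,(.989,.146,0)); P=c-q.apply(CR)
        print((s,z,th),'shift',np.round(r.inv().apply(P-o['eef_pos'])*1000,1),'turn',np.round((r.inv()*q).as_rotvec(),3))
E
python3 - <<'E'
from h import *
import cv2
o=st();
tip=atz('wrist',(314,179.5),.26,o);print('tip',tip)
open('tip.txt','w').write(repr(tip.tolist()))
way(tip,[(147,296,7),(140,286,7),(132.5,276,7),(125,265.5,7),(117,255,7),(116,249,7),(116,245,6)])
s=cv2.imread('pics/s3.png');cv2.imwrite('pics/s3c.png',cv2.resize(s[180:260,290:400],(770,560),interpolation=cv2.INTER_CUBIC))
E
```

```text
t 11.43 pos [0.5343 0.0212 0.4804] q [-0.18  0.04  1.61 -0.    1.49  2.81] F [ 0.06 -0.26 -4.59] M [0.077 0.012 0.032] op 0.237 g 59.1
tip [ 0.54380272 -0.02638497  0.26      ]
(147, 296, 7) shift [54.6 -1.3 -0.8] turn [-0.    -0.122 -0.001]
(140, 286, 7) shift [61.6 -1.3  9.2] turn [-0.    -0.122 -0.001]
(132.5, 276, 7) shift [69.1 -1.3 19.2] turn [-0.    -0.122 -0.001]
(125, 265.5, 7) shift [76.6 -1.3 29.7] turn [-0.    -0.122 -0.001]
(117, 255, 7) shift [84.6 -1.3 40.2] turn [-0.    -0.122 -0.001]
(116, 249, 7) shift [85.6 -1.3 46.2] turn [-0.    -0.122 -0.001]
(116, 245, 6) shift [82.4 -1.3 49.9] turn [-0.    -0.105 -0.001]
```

```bash

python3 -m pendant '[[[0,5,0,0,0,-0.02,0],[0,18,-0.5,0,0,-0.05,0],[0,33,-1,-0.5,0,-0.085,0],[0,46,-1.5,-0.8,0,-0.11,0],[0,54.5,-1.5,-0.8,0,-0.122,0]]]' >/dev/null
python3 -m pendant '[[[0,0,0,0,0,0,0],[0,0,0,0,0,0,0],[0,0,0,0,0,0,0]]]' 
python3 - <<'E'
from h import *
o,a=snap('wrist');_,b=snap('scene');o=st()
tip=np.array(eval(open('tip.txt').read()))
way(tip,[(147,296,7),(140,286,7),(132.5,276,7),(125,265.5,7),(117,255,7),(116,249,7),(116,245,6)])
print(proj('wrist',[tip],o))
f=lambda im,r,c,h,w:cv2.resize(im[r:r+h,c:c+w,::-1],(400,400),interpolation=cv2.INTER_CUBIC)
cv2.imwrite('pics/p4.png',np.hstack([f(a,180,220,200,200),f(b,180,290,80,80)]))
E
```

```text
time_s: 12.1
eef_pos: [0.5436, -0.0322, 0.4811]
eef_rot: [-0.04, 0.755, -0.653, -0.046]
wrist_force: [-0.2, -0.7, -5.3]
opening: 0.237
grasp_force: 59.1
t 12.2 pos [ 0.5436 -0.0318  0.4812] q [-0.31  0.07  1.58  0.11  1.55  2.68] F [-0.6   0.65 -5.95] M [-0.189  0.029  0.001] op 0.235 g 59.1
(147, 296, 7) shift [ 0.8  0.2 -0. ] turn [-0. -0. -0.]
(140, 286, 7) shift [9.  0.2 9. ] turn [-0. -0. -0.]
(132.5, 276, 7) shift [17.6  0.2 18.1] turn [-0. -0. -0.]
(125, 265.5, 7) shift [26.4  0.2 27.6] turn [-0. -0. -0.]
(117, 255, 7) shift [35.6  0.2 37. ] turn [-0. -0. -0.]
(116, 249, 7) shift [37.3  0.2 42.9] turn [-0. -0. -0.]
(116, 245, 6) shift [34.5  0.2 46.9] turn [-0.     0.017 -0.   ]
[[316.96502886 228.51917162]]
```

View pics/p4.png

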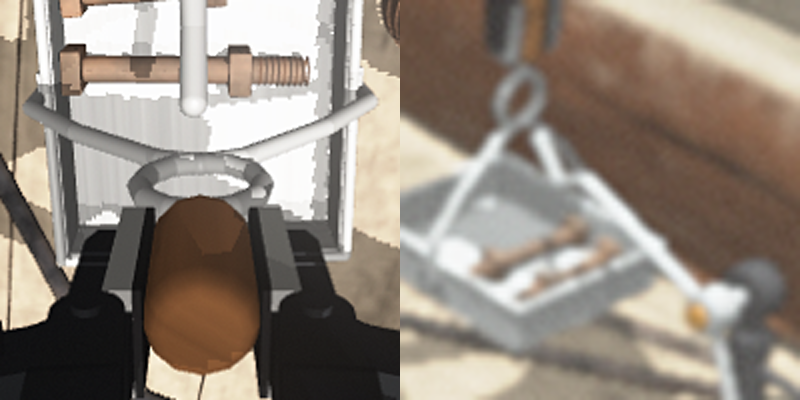

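In the wrist view the tip is at (317,231) and the ring at (320.5,268). That means about 1.3 mm along tool y and about 1 mm short in x, which I'm including as I thread the eye along the bar.

```bash

python3 -m pendant '[[[0,2,-1.2,2,0,0,0],[0,5,-1.2,6,0,0,0],[0,9,-1.2,10,0,0,0],[0,13,-1.2,14,0,0,0],[0,17,-1.2,18,0,0,0]]]'
python3 -m pendant '[[[0,4,0,4.5,0,0,0],[0,8.5,0,9,0,0,0],[0,13,0,14,0,0,0],[0,17.5,0,18.5,0,0,0],[0,17.5,0,18.5,0,0,0]]]' 
python3 - <<'E'
from h import *
o,a=snap('wrist');_,b=snap('scene');o=st()
tip=np.array(eval(open('tip.txt').read()))
way(tip,[(117,255,7),(116,249,7),(116,245,6)])
print(proj('wrist',[tip],o));avg(6)
f=lambda im,r,c,h,w:cv2.resize(im[r:r+h,c:c+w,::-1],(400,400),interpolation=cv2.INTER_CUBIC)
cv2.imwrite('pics/p5.png',np.hstack([f(a,180,220,200,200),f(b,180,290,80,80)]))
E
```

```text
time_s: 12.62
eef_pos: [0.547, -0.0471, 0.4604]
eef_rot: [-0.04, 0.755, -0.653, -0.046]
wrist_force: [-0.2, 0.1, -4.8]
opening: 0.237
grasp_force: 59.1
time_s: 13.03
eef_pos: [0.5491, -0.0626, 0.4392]
eef_rot: [-0.039, 0.755, -0.653, -0.047]
wrist_force: [-0.7, 0.7, -5.0]
opening: 0.237
grasp_force: 59.1
t 13.13 pos [ 0.5492 -0.0619  0.4404] q [-0.36  0.11  1.61  0.11  1.48  2.63] F [-0.88  0.87 -4.28] M [-0.27  -0.008 -0.061] op 0.237 g 59.1
(117, 255, 7) shift [0.2 1.3 0.3] turn [ 0.     0.    -0.002]
(116, 249, 7) shift [1.9 1.3 6.1] turn [ 0.     0.    -0.002]
(116, 245, 6) shift [-0.9  1.3 10.2] turn [ 0.     0.018 -0.002]
[[318.70440071 319.97534249]]
avg [-0.31  -0.053 -4.928 -0.185 -0.025 -0.023] sem [0.133 0.227 0.118 0.013 0.013 0.011]
```

View pics/p5.png

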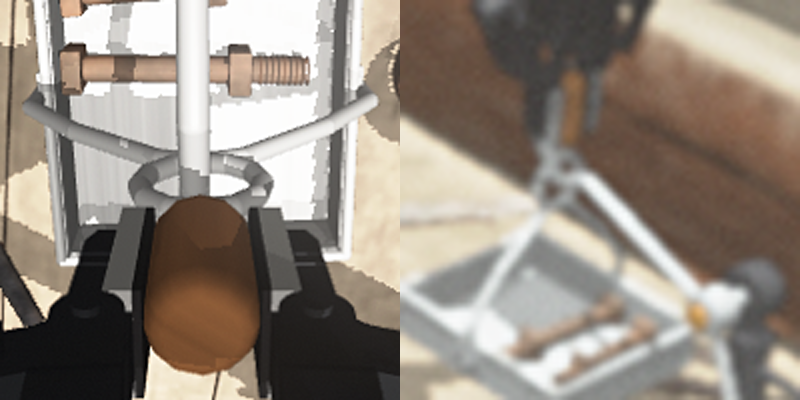

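The bar now runs into the eye: in the left panel it is at column 194 with the ring centred at 201, so another 1.3 mm along tool y is needed. I'll lower it to just above the seat and reduce the tilt towards the natural one.

```bash

python3 -m pendant '[[[0,0.5,-1.3,2,0,0,0],[0,0.9,-1.3,4,0,0,0],[0,0.9,-1.3,5,0,0,0],[0,0.9,-1.3,5,0,0,0]]]'
python3 - <<'E'
from h import *
tip=np.array(eval(open('tip.txt').read()))+.001*YD
open('tip.txt','w').write(repr(tip.tolist()))
avg(6);st()
W=[(116,248,5),(116,247,4)]
for z in (246,245,244,243,242,240,238,236):
    W.append((125*np.cos(np.arcsin((z-200)/125)),z,3))
way(tip,W)
E
```

```text
time_s: 13.77
eef_pos: [0.5504, -0.0618, 0.4351]
eef_rot: [-0.04, 0.755, -0.653, -0.047]
wrist_force: [0.2, -0.4, -5.2]
opening: 0.233
grasp_force: 59.1
avg [-5.500e-02 -1.970e-01 -5.211e+00 -1.970e-01 -1.300e-02 -3.000e-03] sem [0.083 0.163 0.189 0.01  0.013 0.008]
t 14.07 pos [ 0.5506 -0.0619  0.4358] q [-0.35  0.12  1.61  0.11  1.47  2.63] F [-0.27  0.1  -4.72] M [-0.219  0.015 -0.012] op 0.236 g 59.1
(116, 248, 5) shift [-6.2  2.7  2.9] turn [-0.     0.035 -0.001]
(116, 247, 4) shift [-9.3  2.7  4.1] turn [-0.     0.052 -0.001]
(np.float64(116.22822376686311), 246, 3) shift [-12.6   2.7   5.4] turn [-0.     0.07  -0.001]
(np.float64(116.61903789690602), 245, 3) shift [-12.9   2.7   6.4] turn [-0.     0.07  -0.001]
(np.float64(117.0), 244, 3) shift [-13.2   2.7   7.4] turn [-0.     0.07  -0.001]
(np.float64(117.37120600896968), 243, 3) shift [-13.4   2.7   8.5] turn [-0.     0.07  -0.001]
(np.float64(117.73274820541648), 242, 3) shift [-13.6   2.7   9.5] turn [-0.     0.07  -0.001]
(np.float64(118.42719282327012), 240, 3) shift [-14.1   2.7  11.6] turn [-0.     0.07  -0.001]
(np.float64(119.08400396358866), 238, 3) shift [-14.5   2.7  13.7] turn [-0.     0.07  -0.001]
(np.float64(119.70380110923796), 236, 3) shift [-14.9   2.7  15.7] turn [-0.     0.07  -0.001]
```

```bash

python3 -m pendant '[[[0,-3,0,0.4,0,0.017,0],[0,-6,0,0.8,0,0.035,0],[0,-9.3,0,1.1,0,0.052,0],[0,-12.4,0,1.4,0,0.07,0],[0,-12.4,0,1.4,0,0.07,0]]]'
python3 -m pendant '[[[0,0,0,0.8,0,0,0],[0,0,0,1.6,0,0,0],[0,0,0,2.4,0,0,0],[0,0,0,3.2,0,0,0],[0,0,0,3.2,0,0,0]]]'
python3 - <<'E'
from h import *
tip=np.array(eval(open('tip.txt').read()))
o,a=snap('wrist');_,b=snap('scene')
avg(6);st()
way(tip,[(125*np.cos(np.arcsin((z-200)/125)),z,3) for z in (246,244,242,240,235,230,225)])
f=lambda im,r,c,h,w:cv2.resize(im[r:r+h,c:c+w,::-1],(400,400),interpolation=cv2.INTER_CUBIC)
cv2.imwrite('pics/p6.png',np.hstack([f(a,180,220,200,200),f(b,180,290,80,80)]))
E
```

```text
time_s: 14.48
eef_pos: [0.5486, -0.0486, 0.436]
eef_rot: [-0.017, 0.757, -0.653, -0.019]
wrist_force: [-0.1, 1.0, -4.4]
opening: 0.239
grasp_force: 59.1
time_s: 14.9
eef_pos: [0.5487, -0.0495, 0.4325]
eef_rot: [-0.017, 0.756, -0.654, -0.02]
wrist_force: [-0.8, 0.3, -3.4]
opening: 0.238
grasp_force: 59.2
avg [-0.286 -0.04  -4.29  -0.071  0.058  0.005] sem [0.173 0.163 0.245 0.008 0.004 0.011]
t 15.3 pos [ 0.5487 -0.0494  0.4326] q [-0.32  0.11  1.63  0.05  1.42  2.67] F [-0.36 -0.82 -4.07] M [-0.097  0.065 -0.004] op 0.238 g 59.2
(np.float64(116.22822376686311), 246, 3) shift [-0.5  2.7  0.7] turn [-0.    -0.    -0.001]
(np.float64(117.0), 244, 3) shift [-1.2  2.7  2.7] turn [-0.    -0.    -0.001]
(np.float64(117.73274820541648), 242, 3) shift [-1.8  2.7  4.8] turn [-0.    -0.    -0.001]
(np.float64(118.42719282327012), 240, 3) shift [-2.4  2.7  6.8] turn [-0.    -0.    -0.001]
(np.float64(120.0), 235, 3) shift [-3.7  2.7 11.9] turn [-0.    -0.    -0.001]
(np.float64(121.34661099511597), 230, 3) shift [-4.8  2.7 16.9] turn [-0.    -0.    -0.001]
(np.float64(122.4744871391589), 225, 3) shift [-5.7  2.7 22. ] turn [-0.    -0.    -0.001]
```

View pics/p6.png

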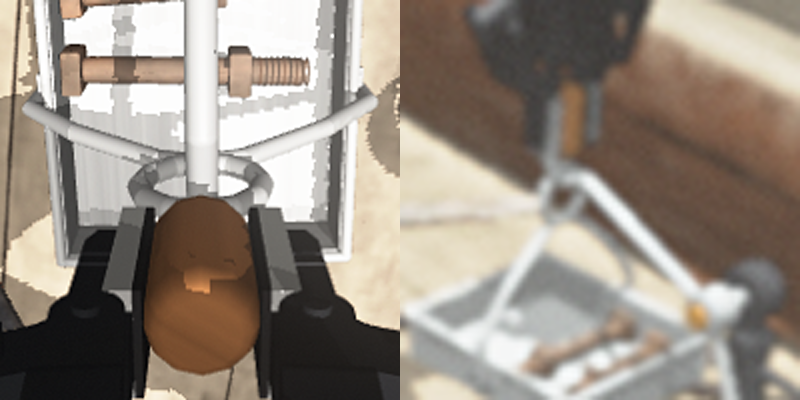

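The bar is now centred in the eye and contact has begun: the load on the hand fell by about 0.9 N at crown z ≈ 247, where the seat was expected. I'll ease the pan down along the seat's arc.

```bash

python3 -m pendant '[[[0,-0.4,0,1,0,0,0],[0,-0.8,0,2,0,0,0],[0,-1.2,0,3,0,0,0],[0,-1.6,0,4,0,0,0],[0,-1.8,0,4.8,0,0,0]]]'
python3 -m pendant '[[[0,-0.3,0,1,0,0,0],[0,-0.6,0,2,0,0,0],[0,-0.9,0,3,0,0,0],[0,-1.2,0,4,0,0,0],[0,-1.4,0,5,0,0,0]]]'
python3 - <<'E'
from h import *
tip=np.array(eval(open('tip.txt').read()))
avg(6);st()
way(tip,[(125*np.cos(np.arcsin((z-200)/125)),z,3) for z in (240,235,230,225,220,215,210,200,190)])
E
```

```text
time_s: 15.72
eef_pos: [0.5484, -0.0473, 0.4279]
eef_rot: [-0.017, 0.756, -0.654, -0.019]
wrist_force: [0.4, -2.1, -2.7]
opening: 0.235
grasp_force: 59.3
time_s: 16.13
eef_pos: [0.5482, -0.0457, 0.4229]
eef_rot: [-0.017, 0.756, -0.654, -0.02]
wrist_force: [-0.3, -0.5, -2.6]
opening: 0.241
grasp_force: 59.3
avg [ 0.201 -1.201 -2.925 -0.292  0.011  0.012] sem [0.349 0.11  0.098 0.008 0.016 0.016]
t 16.43 pos [ 0.5482 -0.0457  0.423 ] q [-0.31  0.11  1.65  0.05  1.41  2.68] F [-0.09 -1.48 -2.72] M [-0.337  0.017  0.05 ] op 0.235 g 59.3
(np.float64(118.42719282327012), 240, 3) shift [ 0.8  2.7 -3. ] turn [-0.    -0.    -0.001]
(np.float64(120.0), 235, 3) shift [-0.5  2.7  2.1] turn [-0.    -0.    -0.001]
(np.float64(121.34661099511597), 230, 3) shift [-1.6  2.7  7.2] turn [-0.    -0.    -0.001]
(np.float64(122.4744871391589), 225, 3) shift [-2.4  2.7 12.2] turn [-0.    -0.    -0.001]
(np.float64(123.38962679253065), 220, 3) shift [-3.1  2.7 17.3] turn [-0.    -0.    -0.001]
(np.float64(124.09673645990857), 215, 3) shift [-3.5  2.7 22.3] turn [-0.    -0.    -0.001]
(np.float64(124.59935794377112), 210, 3) shift [-3.8  2.7 27.3] turn [-0.    -0.    -0.001]
(np.float64(125.0), 200, 3) shift [-3.7  2.7 37.3] turn [-0.    -0.    -0.001]
(np.float64(124.59935794377112), 190, 3) shift [-2.8  2.7 47.3] turn [-0.    -0.    -0.001]
```

```bash

python3 -m pendant '[[[0,0.4,0,1.4,0,0,0],[0,0.2,0,2.8,0,0,0],[0,-0.2,0,4.2,0,0,0],[0,-0.5,0,5.7,0,0,0],[0,-0.8,0,7.2,0,0,0]]]'
python3 -m pendant '[[[0,-0.1,0,1.5,0,0,0],[0,-0.3,0,3,0,0,0],[0,-0.5,0,4.5,0,0,0],[0,-0.8,0,6,0,0,0],[0,-1,0,7,0,0,0]]]'
python3 - <<'E'
from h import *
tip=np.array(eval(open('tip.txt').read()))
avg(6);st()
way(tip,[(125*np.cos(np.arcsin((z-200)/125)),z,3) for z in (225,220,215,210,200,190)])
E
```

```text
time_s: 16.85
eef_pos: [0.548, -0.0442, 0.4156]
eef_rot: [-0.017, 0.756, -0.654, -0.02]
wrist_force: [-0.9, 2.3, -1.0]
opening: 0.237
grasp_force: 59.4
time_s: 17.27
eef_pos: [0.5478, -0.043, 0.4087]
eef_rot: [-0.017, 0.756, -0.654, -0.02]
wrist_force: [-0.2, 2.3, -1.0]
opening: 0.237
grasp_force: 59.5
avg [-0.957  3.209 -1.095  0.597  0.161 -0.014] sem [0.299 0.121 0.298 0.009 0.027 0.013]
t 17.57 pos [ 0.5478 -0.0431  0.4089] q [-0.31  0.12  1.66  0.05  1.38  2.68] F [-2.14  3.49 -0.12] M [0.584 0.203 0.012] op 0.237 g 59.5
(np.float64(122.4744871391589), 225, 3) shift [-0.6  2.7 -2. ] turn [ 0.    -0.    -0.001]
(np.float64(123.38962679253065), 220, 3) shift [-1.2  2.7  3. ] turn [ 0.    -0.    -0.001]
(np.float64(124.09673645990857), 215, 3) shift [-1.7  2.7  8. ] turn [ 0.    -0.    -0.001]
(np.float64(124.59935794377112), 210, 3) shift [-1.9  2.7 13.1] turn [ 0.    -0.    -0.001]
(np.float64(125.0), 200, 3) shift [-1.8  2.7 23.1] turn [ 0.    -0.    -0.001]
(np.float64(124.59935794377112), 190, 3) shift [-0.8  2.7 33. ] turn [ 0.    -0.    -0.001]
```

```bash

python3 -m pendant '[[[0,-0.4,0.2,0.5,0,0,0],[0,-0.8,0.3,1.5,0,0,0],[0,-0.9,0.3,2.7,0,0,0],[0,-1,0.3,4,0,0,0],[0,-1.1,0.3,5,0,0,0]]]'
python3 - <<'E'
from h import *
tip=np.array(eval(open('tip.txt').read()))
avg(10);st()
way(tip,[(125*np.cos(np.arcsin((z-200)/125)),z,3) for z in (220,215,210,200,190)])
E
```

```text
time_s: 17.98
eef_pos: [0.5474, -0.042, 0.4038]
eef_rot: [-0.017, 0.756, -0.654, -0.019]
wrist_force: [0.1, 1.3, -1.4]
opening: 0.242
grasp_force: 59.5
avg [ 0.7    1.161 -1.224  0.188 -0.083 -0.013] sem [0.101 0.151 0.122 0.015 0.008 0.009]
t 18.48 pos [ 0.5474 -0.0419  0.404 ] q [-0.31  0.13  1.67  0.05  1.37  2.68] F [ 0.24  1.47 -1.51] M [ 0.17  -0.098  0.037] op 0.239 g 59.5
(np.float64(123.38962679253065), 220, 3) shift [-0.3  2.4 -2. ] turn [-0.    -0.001 -0.001]
(np.float64(124.09673645990857), 215, 3) shift [-0.7  2.4  3.1] turn [-0.    -0.001 -0.001]
(np.float64(124.59935794377112), 210, 3) shift [-0.9  2.4  8.1] turn [-0.    -0.001 -0.001]
(np.float64(125.0), 200, 3) shift [-0.8  2.4 18.1] turn [-0.    -0.001 -0.001]
(np.float64(124.59935794377112), 190, 3) shift [ 0.1  2.4 28.1] turn [-0.    -0.001 -0.001]
```

```bash

python3 -m pendant '[[[0,-0.3,-0.1,1,0,0,0],[0,-0.5,-0.1,2,0,0,0],[0,-0.7,-0.1,3,0,0,0],[0,-0.8,-0.1,4,0,0,0],[0,-0.9,-0.1,5,0,0,0]]]'
python3 - <<'E'
from h import *
tip=np.array(eval(open('tip.txt').read()))
avg(10);st()
way(tip,[(125*np.cos(np.arcsin((z-200)/125)),z,3) for z in (210,205,200,190)])
E
```

```text
time_s: 18.9
eef_pos: [0.5472, -0.0409, 0.3989]
eef_rot: [-0.017, 0.756, -0.654, -0.02]
wrist_force: [0.3, -1.5, -2.0]
opening: 0.237
grasp_force: 59.5
avg [ 0.144 -1.623 -1.313 -0.366 -0.006 -0.004] sem [0.151 0.234 0.222 0.019 0.018 0.011]
t 19.4 pos [ 0.5472 -0.0408  0.399 ] q [-0.3   0.13  1.68  0.05  1.36  2.68] F [-0.31 -1.95 -1.69] M [-0.421  0.051  0.042] op 0.242 g 59.5
(np.float64(124.59935794377112), 210, 3) shift [-0.1  2.5  3.1] turn [ 0.    -0.001 -0.001]
(np.float64(124.89995996796796), 205, 3) shift [-0.1  2.5  8.1] turn [ 0.    -0.001 -0.001]
(np.float64(125.0), 200, 3) shift [ 0.   2.5 13.1] turn [ 0.    -0.001 -0.001]
(np.float64(124.59935794377112), 190, 3) shift [ 0.9  2.5 23.1] turn [ 0.    -0.001 -0.001]
```

```bash

python3 -m pendant '[[[0,0.3,0,1.5,0,0,0],[0,0.4,0,3,0,0,0],[0,0.35,0,4.5,0,0,0],[0,0.3,0,6,0,0,0],[0,0.3,0,7.5,0,0,0]]]'
python3 -m pendant '[[[0,0,0,1.5,0,0,0],[0,0,0,3,0,0,0],[0,0,0,4,0,0,0],[0,0,0,5,0,0,0],[0,0,0,5,0,0,0]]]'
python3 - <<'E'
from h import *
tip=np.array(eval(open('tip.txt').read()))
avg(10);st()
way(tip,[(125*np.cos(np.arcsin((z-200)/125)),z,3) for z in (205,200,195,190,180)])
E
```

```text
time_s: 19.82
eef_pos: [0.5472, -0.0405, 0.3913]
eef_rot: [-0.017, 0.756, -0.654, -0.02]
wrist_force: [-0.6, 0.4, -0.3]
opening: 0.239
grasp_force: 59.5
time_s: 20.23
eef_pos: [0.5472, -0.0404, 0.3863]
eef_rot: [-0.017, 0.756, -0.654, -0.02]
wrist_force: [-0.8, -1.9, -0.8]
opening: 0.237
grasp_force: 59.5
avg [-0.845 -0.812 -0.604 -0.216  0.124  0.01 ] sem [0.133 0.166 0.206 0.009 0.007 0.009]
t 20.73 pos [ 0.5472 -0.0403  0.3865] q [-0.3   0.14  1.69  0.05  1.33  2.68] F [-1.56 -0.69 -0.1 ] M [-0.224  0.143 -0.026] op 0.238 g 59.5
(np.float64(124.89995996796796), 205, 3) shift [-0.3  2.5 -4.4] turn [-0.    -0.    -0.001]
(np.float64(125.0), 200, 3) shift [-0.1  2.5  0.6] turn [-0.    -0.    -0.001]
(np.float64(124.89995996796796), 195, 3) shift [0.2 2.5 5.6] turn [-0.    -0.    -0.001]
(np.float64(124.59935794377112), 190, 3) shift [ 0.8  2.5 10.5] turn [-0.    -0.    -0.001]
(np.float64(123.38962679253065), 180, 3) shift [ 2.5  2.5 20.5] turn [-0.    -0.    -0.001]
```

```bash

python3 -m pendant '[[[0,0.1,0.1,1.3,0,0,0],[0,0.2,0.2,2.6,0,0,0],[0,0.3,0.2,4,0,0,0],[0,0.4,0.2,5.3,0,0,0],[0,0.5,0.2,6.5,0,0,0]]]'
python3 - <<'E'
from h import *
tip=np.array(eval(open('tip.txt').read()))
avg(16);st()
way(tip,[(125*np.cos(np.arcsin((z-200)/125)),z,3) for z in (195,190,185,180)])
E
```

```text
time_s: 21.15
eef_pos: [0.5471, -0.0405, 0.3799]
eef_rot: [-0.017, 0.756, -0.654, -0.02]
wrist_force: [0.0, 0.2, 0.0]
opening: 0.24
grasp_force: 59.6
avg [ 0.741 -0.233 -0.37  -0.114 -0.104 -0.01 ] sem [0.145 0.112 0.095 0.007 0.007 0.007]
t 21.95 pos [ 0.5471 -0.0405  0.38  ] q [-0.3   0.15  1.7   0.05  1.32  2.68] F [0.66 0.08 0.  ] M [-0.06  -0.129 -0.013] op 0.24 g 59.6
(np.float64(124.89995996796796), 195, 3) shift [-0.3  2.4 -0.9] turn [-0.    -0.    -0.001]
(np.float64(124.59935794377112), 190, 3) shift [0.3 2.4 4.1] turn [-0.    -0.    -0.001]
(np.float64(124.09673645990857), 185, 3) shift [1.  2.4 9. ] turn [-0.    -0.    -0.001]
(np.float64(123.38962679253065), 180, 3) shift [ 2.   2.4 14. ] turn [-0.    -0.    -0.001]
```

```bash

python3 -m pendant '[[[0,0.1,-0.05,1,0,0,0],[0,0.2,-0.1,2,0,0,0],[0,0.3,-0.1,3,0,0,0],[0,0.4,-0.1,4,0,0,0],[0,0.5,-0.1,5,0,0,0]]]'
python3 - <<'E'
from h import *
tip=np.array(eval(open('tip.txt').read()))
avg(20);st()
way(tip,[(125*np.cos(np.arcsin((z-200)/125)),z,3) for z in (190,185,180)])
E
```

```text
time_s: 22.37
eef_pos: [0.5471, -0.0408, 0.3748]
eef_rot: [-0.017, 0.756, -0.654, -0.02]
wrist_force: [0.0, -1.3, 0.4]
opening: 0.237
grasp_force: 59.6
avg [ 0.149 -0.843 -0.002 -0.238 -0.033 -0.004] sem [0.117 0.1   0.142 0.01  0.009 0.007]
t 23.37 pos [ 0.5471 -0.0408  0.3749] q [-0.3   0.15  1.7   0.05  1.31  2.68] F [-0.6  -1.4  -1.04] M [-0.295  0.038  0.012] op 0.241 g 59.6
(np.float64(124.59935794377112), 190, 3) shift [-0.2  2.4 -1. ] turn [ 0.    -0.    -0.001]
(np.float64(124.09673645990857), 185, 3) shift [0.5 2.4 4. ] turn [ 0.    -0.    -0.001]
(np.float64(123.38962679253065), 180, 3) shift [1.5 2.4 8.9] turn [ 0.    -0.    -0.001]
```

Force and moment are nearly zero on the hand, so the beam carries the load at b ≈ 0.47. One small trim and a check remain before I open the gripper.

```bash

python3 -m pendant '[[[0,0.1,0,0.3,0,0,0],[0,0.25,0,0.7,0,0,0],[0,0.25,0,0.7,0,0,0]]]'
python3 - <<'E'
from h import *
avg(24);st()
E
```

```text
time_s: 23.62
eef_pos: [0.5471, -0.0409, 0.3741]
eef_rot: [-0.017, 0.756, -0.654, -0.02]
wrist_force: [0.5, 0.3, -0.4]
opening: 0.237
grasp_force: 59.6
avg [-0.154 -0.51  -0.114 -0.13   0.047 -0.004] sem [0.092 0.109 0.115 0.008 0.008 0.006]
t 24.82 pos [ 0.5472 -0.041   0.3742] q [-0.3   0.16  1.7   0.05  1.31  2.68] F [-0.03  0.15  0.01] M [-0.095  0.083  0.019] op 0.24 g 59.6
```

```bash

python3 -m pendant '[[[0,0.15,0,0.5,0,0,0],[0,0.25,0,1,0,0,0],[0,0.25,0,1,0,0,0]]]'
python3 -m pendant '[[[0.35,0,0,0,0,0,0],[0.45,0,0,0,0,0,0],[0.6,0,0,0,0,0,0],[0.7,0,0,0,0,0,0],[0.7,0,0,0,0,0,0]]]'
python3 - <<'E'
from h import *
o,a=snap('wrist');_,b=snap('scene');st();avg(10)
f=lambda im,r,c,h,w:cv2.resize(im[r:r+h,c:c+w,::-1],(400,400),interpolation=cv2.INTER_CUBIC)
cv2.imwrite('pics/p7.png',np.hstack([f(a,120,170,300,300),f(b,180,290,80,80)]))
E
```

```text
time_s: 25.07
eef_pos: [0.5472, -0.0411, 0.3731]
eef_rot: [-0.017, 0.756, -0.654, -0.02]
wrist_force: [-0.1, 1.1, -0.1]
opening: 0.238
grasp_force: 59.6
time_s: 25.48
eef_pos: [0.5472, -0.0412, 0.3733]
eef_rot: [-0.017, 0.756, -0.654, -0.02]
wrist_force: [-0.3, -1.2, -0.0]
opening: 0.701
grasp_force: 0.0
t 25.58 pos [ 0.5472 -0.0412  0.3732] q [-0.3   0.16  1.7   0.05  1.31  2.68] F [ 0.22  0.36 -0.52] M [-0.026  0.011  0.011] op 0.699 g 0.0
avg [-0.094 -0.008  0.024 -0.04   0.012  0.002] sem [0.092 0.192 0.162 0.007 0.007 0.007]
```

View pics/p7.png

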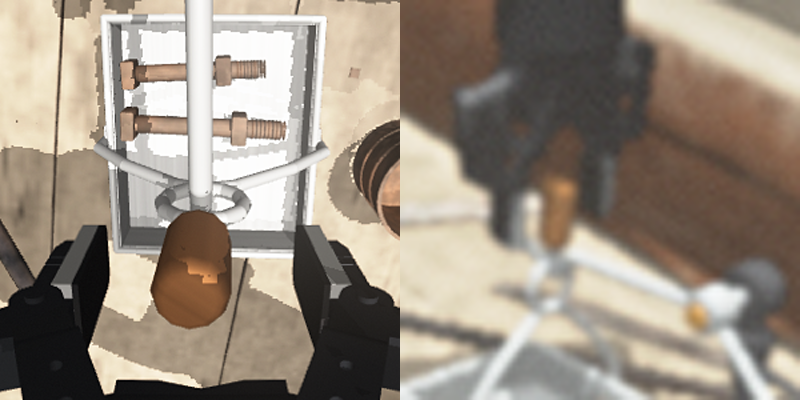

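The pan hangs free in the dip, with the grip at (190,270) clear of both pads (columns 108 and 293) and both bolts in the tray. I'll retract straight up.

```bash

python3 -m pendant '[[[0.7,0,0,-6,0,0,0],[0.7,0,0,-20,0,0,0],[0.7,0,0,-38,0,0,0],[0.7,0,0,-58,0,0,0],[0.7,0,0,-78,0,0,0]]]'
python3 -m pendant '[[[0.7,0,0,-20,0,0,0],[0.7,0,0,-40,0,0,0],[0.7,0,0,-55,0,0,0],[0.7,0,0,-60,0,0,0],[0.7,0,0,-60,0,0,0]]]'
python3 - <<'E'
from h import *
f=lambda im,r,c,h,w:cv2.resize(im[r:r+h,c:c+w,::-1],(400,400),interpolation=cv2.INTER_CUBIC)
L=[]
for i in range(60):
    a=ctrl.camera('wrist')[:,:,::-1].astype(np.int16)
    if i in(0,9,19,29,39,49,58):p=a
    if i in(1,10,20,30,40,50,59):L.append(round(float((np.abs(a-p).max(2)>40).mean()*1e4),1))
print(L);st()
b=ctrl.camera('scene');a=ctrl.camera('wrist')
cv2.imwrite('pics/p8.png',np.hstack([cv2.resize(a[:,:,::-1],(400,300)),cv2.resize(b[190:265,290:390,::-1],(400,300))]))
E
```

```text
time_s: 26.5
eef_pos: [0.5477, -0.0452, 0.4523]
eef_rot: [-0.017, 0.756, -0.654, -0.02]
wrist_force: [0.1, 0.3, -0.7]
opening: 0.7
grasp_force: 0.0
time_s: 26.92
eef_pos: [0.5484, -0.0484, 0.513]
eef_rot: [-0.018, 0.756, -0.654, -0.018]
wrist_force: [0.7, -0.5, -0.1]
opening: 0.7
grasp_force: 0.0Traceback (most recent call last):
  File "<stdin>", line 5, in <module>
ValueError: 200 camera calls are used up
```

```bash

python3 -m pendant '[[[0.7,0,0,-10,0,0,0],[0.7,0,0,-10,0,0,0],[0.7,0,0,-10,0,0,0],[0.7,0,0,-10,0,0,0],[0.7,0,0,-10,0,0,0]]]' | head -1
python3 -m pendant '[[[0.7,0,0,0,0,0,0],[0.7,0,0,0,0,0,0],[0.7,0,0,0,0,0,0],[0.7,0,0,0,0,0,0],[0.7,0,0,0,0,0,0]]]' >/dev/null
python3 -m pendant '[[[0.7,0,0,0,0,0,0],[0.7,0,0,0,0,0,0],[0.7,0,0,0,0,0,0],[0.7,0,0,0,0,0,0],[0.7,0,0,0,0,0,0]]]' >/dev/null
python3 -m pendant '[[[0.7,0,0,0,0,0,0],[0.7,0,0,0,0,0,0],[0.7,0,0,0,0,0,0],[0.7,0,0,0,0,0,0],[0.7,0,0,0,0,0,0]]]' >/dev/null
python3 -m pendant '[[[0.7,0,0,0,0,0,0],[0.7,0,0,0,0,0,0],[0.7,0,0,0,0,0,0],[0.7,0,0,0,0,0,0],[0.7,0,0,0,0,0,0]]]' >/dev/null
python3 -m pendant '[[[0.7,0,0,0,0,0,0],[0.7,0,0,0,0,0,0],[0.7,0,0,0,0,0,0],[0.7,0,0,0,0,0,0],[0.7,0,0,0,0,0,0]]]' >/dev/null
python3 -m pendant '[[[0.7,0,0,0,0,0,0],[0.7,0,0,0,0,0,0],[0.7,0,0,0,0,0,0],[0.7,0,0,0,0,0,0],[0.7,0,0,0,0,0,0]]]' >/dev/null
python3 -m pendant '[[[0.7,0,0,0,0,0,0],[0.7,0,0,0,0,0,0],[0.7,0,0,0,0,0,0],[0.7,0,0,0,0,0,0],[0.7,0,0,0,0,0,0]]]' >/dev/null
python3 -m pendant '[[[0.7,0,0,0,0,0,0],[0.7,0,0,0,0,0,0],[0.7,0,0,0,0,0,0],[0.7,0,0,0,0,0,0],[0.7,0,0,0,0,0,0]]]' >/dev/null
python3 -m pendant '[[[0.7,0,0,0,0,0,0],[0.7,0,0,0,0,0,0],[0.7,0,0,0,0,0,0],[0.7,0,0,0,0,0,0],[0.7,0,0,0,0,0,0]]]' >/dev/null
python3 -m pendant '[[[0.7,0,0,0,0,0,0],[0.7,0,0,0,0,0,0],[0.7,0,0,0,0,0,0],[0.7,0,0,0,0,0,0],[0.7,0,0,0,0,0,0]]]' >/dev/null
python3 -m pendant '[[[0.7,0,0,0,0,0,0],[0.7,0,0,0,0,0,0],[0.7,0,0,0,0,0,0],[0.7,0,0,0,0,0,0],[0.7,0,0,0,0,0,0]]]' >/dev/null
python3 -m pendant '[[[0.7,0,0,0,0,0,0],[0.7,0,0,0,0,0,0],[0.7,0,0,0,0,0,0],[0.7,0,0,0,0,0,0],[0.7,0,0,0,0,0,0]]]' >/dev/null
python3 -m pendant '[[[0.7,0,0,0,0,0,0],[0.7,0,0,0,0,0,0],[0.7,0,0,0,0,0,0],[0.7,0,0,0,0,0,0],[0.7,0,0,0,0,0,0]]]' >/dev/null
python3 -m pendant '[[[0.7,0,0,0,0,0,0],[0.7,0,0,0,0,0,0],[0.7,0,0,0,0,0,0],[0.7,0,0,0,0,0,0],[0.7,0,0,0,0,0,0]]]' >/dev/null
python3 -m pendant '[[[0.7,0,0,0,0,0,0],[0.7,0,0,0,0,0,0],[0.7,0,0,0,0,0,0],[0.7,0,0,0,0,0,0],[0.7,0,0,0,0,0,0]]]' >/dev/null
python3 -m pendant '[[[0.7,0,0,0,0,0,0],[0.7,0,0,0,0,0,0],[0.7,0,0,0,0,0,0],[0.7,0,0,0,0,0,0],[0.7,0,0,0,0,0,0]]]' >/dev/null
python3 -m pendant '[[[0.7,0,0,0,0,0,0],[0.7,0,0,0,0,0,0],[0.7,0,0,0,0,0,0],[0.7,0,0,0,0,0,0],[0.7,0,0,0,0,0,0]]]' >/dev/null
python3 -m pendant '[[[0.7,0,0,0,0,0,0],[0.7,0,0,0,0,0,0],[0.7,0,0,0,0,0,0],[0.7,0,0,0,0,0,0],[0.7,0,0,0,0,0,0]]]' >/dev/null
python3 -m pendant '[[[0.7,0,0,0,0,0,0],[0.7,0,0,0,0,0,0],[0.7,0,0,0,0,0,0],[0.7,0,0,0,0,0,0],[0.7,0,0,0,0,0,0]]]'
python3 -c "
from h import *
st();print(ctrl.hand_in())"
```

```text
time_s: 28.18
time_s: 36.1
eef_pos: [0.5483, -0.0488, 0.521]
eef_rot: [-0.017, 0.756, -0.654, -0.02]
wrist_force: [0.2, 0.3, 0.1]
opening: 0.703
grasp_force: 0.0
t 36.1 pos [ 0.5483 -0.0488  0.521 ] q [-0.32  0.06  1.51  0.05  1.6   2.68] F [0.19 0.3  0.14] M [-0.037 -0.02  -0.018] op 0.703 g 0.0
the job is handed in; nothing more can be done
None
```

I hung the pan with both bolts in the beam's dip, eased it down until the hand carried almost none of the weight, let go and handed in at 36 s; the last picture, just after release, showed it hanging clear of the fingers, but the camera calls then ran out, so I couldn't confirm it was at rest at hand-in.

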